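# Put the hiking gear away in its marked places

## Robot

A 7-joint arm with a two-finger parallel gripper is mounted at the origin on the work surface. World frame = base frame: x ahead of the robot, y to its left, z up, the work surface at z = 0. Lengths are in m, angles in rad, forces in N, time in s.
With the tool pointing down it reaches from about 0.425 to 0.925 m from the base axis. Payload 6.8 kg.
Tool frame: the origin (TCP) lies between the finger pads; the fingertips stand r.tcp_to_tips ahead of it and the grasp point (between the pads) lies 3 mm ahead of it (r.tcp_to_tips is the distance from the TCP to the fingertips, in m); z points along the fingers, y is the line along which they close (so a half turn about z gives the same grasp; the last joint's range is limited). The gripper opens to 85 mm and grips with 20 to 120 N. Pads are 22 mm wide; open, the fingers measure 114 mm over their backs; the gripper's body (76 mm by 85 mm) begins 54 mm behind the grasp point. The pads swing forward as they close: fully open they stand 13 mm farther back than shut.
Start: joints at [-1.45, 0.477, 0.022, 1.555, -0.011, 1.109, -0.083], TCP at [0.153, 0.657, 0.253] pointing down, gripper open.
Joint ranges: [-2.96, 2.96], [-0.34, 2.1], [-1.41, 1.46], [0.24, 2.44], [-1.37, 4.51], [0.17, 1.92], [-2.96, 2.96]. Speed limits (rad/s): [2.39, 2.39, 3.14, 3.14, 3.14, 3.14, 3.14].

## Interface

Orientations are given as a rotation vector (axis times angle).
In Python, from bench import r gives the robot as it stands. The module is installed in compiled form; this text tells all that it offers.
- The arm moves only by the tool step_arm, never from a script. Its argument "moves" is a list of rows, each an object of numbers: "rx", "ry", "rz": the turn, a rotation vector about the tool's x, y, z in degrees; "dx", "dy", "dz": the shift along the tool's x, y, z in mm; "gripper": the opening, from -1 (shut) to 1 (fully open). In form: [{"rx": .., "ry": .., "rz": .., "dx": .., "dy": .., "dz": .., "gripper": ..}, ...]. A call has 1 to 20 rows; each row shifts and turns the commanded pose from where the row before left it, along the tool's axes as they then stand; what a row does not reach is not made up. A row lasts 1/8 s, in which the tool goes at most 62.5 mm and 10.7 degrees, less where a joint would pass 70% of its speed; a pose out of reach is approached as far as the arm can. A call is refused whole if a number of a shift passes 62.5 or a number of a turn 10.7, either way. A call with a gripper value outside its range is refused whole. The fingers move at their own pace and stop on an object; "grip_force" is the grip in N (left out, the last holds). Time passes only in rows, so rows that do not move let the fingers close. It gives the time, the measured TCP pose, the force, the opening and the grip force at its end, in the units of the state.
- r.get_obs(): the state, without advancing time (a new reading comes with each control period).
- r.grab_frame(name): name is "side" or "top"; returns the picture (420x560x3 uint8, blue, green, red); there is no depth.
- r.camera_info(name): a dict with "mtx" (3x3 intrinsics, pixels), "D" ([k1, k2, p1, p2, k3] as OpenCV has them; the pictures are not rectified), "rvec" (rotation vector, rad) and "tvec" (3), from world to camera coordinates, as OpenCV has them. Camera axes: x right, y down, z forward; pixel columns grow to the right and rows downward; lengths in m; the calibration is good to about 2 mm. A picture is of the moment at which its call begins. camera_info takes no time and is no camera call.
- r.hand_in(): hands the job in; it is judged then, once.
The state is a dict: "clock": time; "joints": joint angles; "qvel": joint speeds; "tau": joint torques, N m; "tcp_pos": TCP position; "orientation": TCP orientation; "contact_force": force on the tool from outside, world axes, zero at the start; "moment": the same for the moment, N m; "grip_width": finger opening in m; "gripper_force": force on a finger pad.
Only numpy, scipy, OpenCV 4.12 (cv2) and the standard library are available. Lean on these libraries where they do the work, as an engineer would, in place of code of your own. Each camera call takes 0.05 s, during which the arm holds its last target. There are 200 camera calls.

## Task

Put the hiking gear away: slide the white divider in the tote so that the folding saw fits lengthwise, flat on the floor, in the end without a mark, and the compass sits flat on its round mark in the other end. Lay the carabiner flat on the rounded pad and set the bamboo box upright on the rectangular pad, each centred on its white outline and lined up with it. Leave the green cup and the purple headlamp where they are.

Things in the scene. Friction and masses are not known exactly. Their poses are not given: they have to be found in the camera images.
- saw: closed folding saw: a long brown wooden handle bar with black grip bands at one end and a steel blade spine along its top, 180 x 28 x 26 mm (own x, y, z), flat on all sides. Starts lying on the worktop at the far left or far right. Origin: centre of its underside, z up.
- compass: white plastic compass: round base 60 mm across and 8 mm thick, carrying a raised round dial housing 40 mm across whose top is 26 mm above the underside; grip it by the housing. Origin: centre of its underside, z up; its yaw does not matter.
- carabiner: steel locking carabiner lying flat: an elongated ring, 100 mm long (own x) and 46 mm wide (own y) outside, 12 mm thick, with two straight parallel flat-sided bars 66 mm long along x, 9 mm wide each, 28 mm clear between them. Origin: centre of the ring, on its underside, z up.
- bamboo_box: small bamboo box with closed (fixed) lid, 86 x 52 x 41 mm (own x, y, z). Origin: centre of its underside, z up.
- tote: low open black tray fixed to the worktop, outside 108 mm (own x) by 308 mm (own y), walls 4 mm thick and 18 mm high, floor 4 mm above the worktop. Origin: centre of its underside. A white circle 62 mm across is drawn on its floor at own (0, +108 mm): the compass's place. The -y end, unmarked, is the saw's (centre near y = -46 mm when the divider is at 0.062).
- divider (a joint): white cross wall that slides along the tote's y and stays where left; value = its y in the tote frame (m), -0.09 to 0.09. Wall 8 mm thick, top 25 mm above the worktop (ledge 14 mm thick at 20 to 24 mm). Mid-width (tote x=0) an upright tab to pinch: 34 mm along x, 10 mm along y, 24 to 56 mm above the worktop; slides at 1.5 N. At 0.062 saw and compass both have 12 mm or more to spare.
- oval_pad: dark rubber pad with rounded ends, fixed to the worktop, 130 x 78 mm (own x, y), 4 mm thick, with the white outline of the carabiner in its middle, long way along x. Origin: centre of its underside.
- rect_pad: dark rubber rectangular pad, fixed to the worktop, 112 x 78 mm (own x, y), 4 mm thick, with the white rectangle outline of the bamboo box in its middle, long way along x. Origin: centre of its underside.
- cup: green cup, 68 mm across the rim, 55 mm high, standing loose to the left of the tote. A bystander. Origin: centre of its underside.
- headlamp: purple lamp of a headlamp, about 55 x 80 x 38 mm, lying loose at the other far side of the table from the saw. A bystander. Origin: centre of its underside.

How it is judged:
By the outcome, as a careful person would: the job done as asked, in the order asked, and still so for the second after the job is handed in, with the robot touching nothing.
It also fails if it takes over 104 s, if anything falls off the work surface, if the arm or the gripper's body presses on something with over 40 N, if the wrist force passes 120 N, or if a joint passes its speed limit or range.

## Working session

There is one attempt and no reset: what is moved stays moved. The work goes in short steps, Python scripts to look and compute and a tool call to move; the robot and the scene stay as the last step left them, time stands still between calls to the robot, and variables do not carry over. Pictures are saved under pics/ and viewed, at most 15 in all, crops included, and the job is handed in when it is done.

Besides the shell and the picture viewer there is one more tool, called as name([rows], argument=value, ...), one row to a line, values as JSON. step_arm: Moves the arm, as the interface text tells. Its arguments: {"type":"object","properties":{"moves":{"type":"array","items":{"type":"object","properties":{"rx":{"type":"number"},"ry":{"type":"number"},"rz":{"type":"number"},"dx":{"type":"number"},"dy":{"type":"number"},"dz":{"type":"number"},"gripper":{"type":"number"}}}},"grip_force":{"type":"number"}},"required":["moves"]}

```bash
mkdir -p pics; python3 - <<'E'
from bench import r
import cv2
for n in("top","side"):
    cv2.imwrite(f"pics/{n}0.png",r.grab_frame(n)); print(n,r.camera_info(n))
print(r.get_obs(), r.tcp_to_tips)
E
```

```text
top {'mtx': array([[461.9904636 ,   0.        , 281.64118207],
       [  0.        , 461.9904636 , 198.86111341],
       [  0.        ,   0.        ,   1.        ]]), 'D': array([-0.02392726,  0.        ,  0.        ,  0.        ,  0.        ]), 'rvec': array([ 2.09185381, -2.14558366,  0.1468569 ]), 'tvec': array([0.02587431, 0.5457151 , 1.03648477])}
side {'mtx': array([[418.55804949,   0.        , 283.61688505],
       [  0.        , 418.55804949, 214.44102018],
       [  0.        ,   0.        ,   1.        ]]), 'D': array([0.04367172, 0.        , 0.        , 0.        , 0.        ]), 'rvec': array([ 2.22929567, -0.30143176,  0.16199598]), 'tvec': array([-0.5187167 ,  0.12355807,  0.83677389])}
{'clock': 0.1, 'joints': array([-1.45011255,  0.47771934,  0.02236432,  1.55635786, -0.0114894 ,
        1.10929445, -0.08308517]), 'qvel': array([ 1.17041279e-05, -5.48344854e-04,  1.46180657e-04, -2.32324616e-03,
       -2.98938417e-03,  3.86363420e-04,  8.02233508e-04]), 'tau': array([ 3.85312771e-03, -5.97754562e+01,  1.61337130e+00, -2.81948036e+01,
        1.28383131e-02,  5.09466045e-03, -2.27526670e-05]), 'tcp_pos': array([0.15299635, 0.65691958, 0.25241982]), 'orientation': array([-3.58552094e-01, -3.12101415e+00,  2.59142008e-03]), 'contact_force': array([ 0.9013928 , -0.05582467,  0.79705459]), 'moment': array([ 0.02310447, -0.02119318, -0.0141948 ]), 'gripper_force': 0.0, 'grip_width': 0.08528668345059774} 0.022
```

View pics/top0.png

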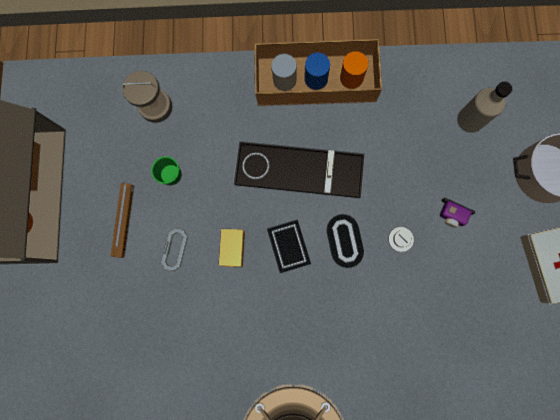

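View pics/side0.png

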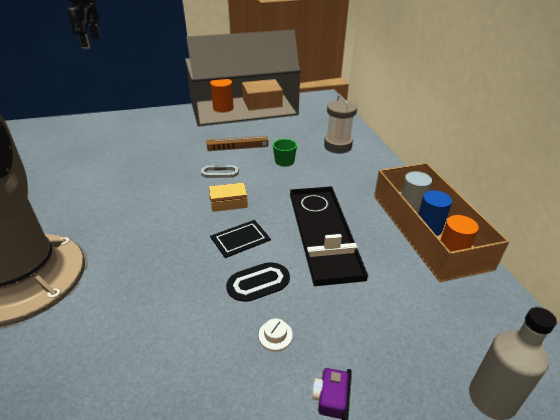

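The top view shows the saw at (122,220), carabiner (174,250), box (231,248), rect pad (289,246), oval pad (345,241), compass (401,239) and tote (300,170) with its circle at (256,166) and the divider at (330,171). The cup is at (166,171) and the headlamp at (456,212). The side view agrees.

```bash
cat > h.py <<'E'
import numpy as np, cv2
from bench import r
def cam(n):
    c=r.camera_info(n); R=cv2.Rodrigues(np.array(c["rvec"]))[0]; return c,R,-R.T@np.array(c["tvec"])
def cast(n,px,z):
    c,R,o=cam(n); p=cv2.undistortPoints(np.float64(px).reshape(-1,1,2),c["mtx"],c["D"]).reshape(-1,2)
    d=np.c_[p,np.ones(len(p))]@R; return (o+d*((z-o[2])/d[:,2])[:,None])[:,:2]
def proj(n,P):
    c=r.camera_info(n); return cv2.projectPoints(np.float64(P).reshape(-1,3),c["rvec"],c["tvec"],c["mtx"],c["D"])[0].reshape(-1,2)
def blobs(img,roi,f,minarea=20):
    x0,y0,x1,y1=roi; k=4   # upsampled for sub-pixel contours
    s=cv2.resize(img[y0:y1,x0:x1],None,fx=k,fy=k,interpolation=cv2.INTER_CUBIC)
    m=np.uint8(f(s.astype(int),cv2.cvtColor(s,cv2.COLOR_BGR2HSV).astype(int)))*255
    cs,_=cv2.findContours(m,cv2.RETR_EXTERNAL,cv2.CHAIN_APPROX_NONE)
    cs=sorted([c for c in cs if cv2.contourArea(c)>minarea*k*k],key=cv2.contourArea,reverse=True)
    return [(c.reshape(-1,2)+.5)/k-.5+[x0,y0] for c in cs]
def rect(P):
    """minAreaRect -> centre mm, long, short mm, yaw deg of the long side in (-90,90]"""
    b=cv2.boxPoints(cv2.minAreaRect(np.float32(P*1000))); e=[b[1]-b[0],b[2]-b[1]]
    e.sort(key=lambda v:-np.hypot(*v)); a=np.degrees(np.arctan2(e[0][1],e[0][0]))
    return b.mean(0).round(1),np.hypot(*e[0]).round(1),np.hypot(*e[1]).round(1),((a+90)%180-90).round(1)
white=lambda t:(lambda b,h:(b.min(2)>t))
dark=lambda t:(lambda b,h:(b.max(2)<t))
E
python3 - <<'E'
from h import *
t=r.grab_frame("top"); np.save("top0.npy",t)
print("cam",cam("top")[2],cam("side")[2])
sat=lambda b,h:(h[...,1]>110)&((h[...,0]<40))
def show(name,roi,f,z,n=3,ma=15):
    for P in blobs(t,roi,f,ma)[:n]: print(name,z,rect(cast("top",P,z)))
show("saw",(100,172,145,268),sat,.026)
show("box",(210,220,252,275),sat,.041)
show("carab",(155,222,195,278),white(130),.012)
show("rpad",(260,212,318,280),dark(45),.004)
show("rline",(268,220,310,272),white(110),.004)
show("opad",(318,205,372,275),dark(45),.004)
show("oline",(325,212,366,270),white(110),.004)
show("comp",(385,222,418,256),white(130),.008)
show("tote",(225,135,372,205),lambda b,h:(b.max(2)<60)|(b.min(2)>140),.018)
show("circ",(240,148,276,184),white(100),.004)
show("div",(315,145,345,198),white(130),.025)
for n in ["saw"]: pass
print(t[200:240:10,110:136:3].tolist()[0]); print(t[250,155:195:2].tolist())
E
```

```text
cam [ 0.36344711 -0.01897146  1.11369718] [ 0.33538691 -0.6937876   0.62505884]
saw 0.026 (array([510.6, 398.1], dtype=float32), np.float32(178.1), np.float32(32.3), np.float32(-6.2))
box 0.041 (array([436. , 131.9], dtype=float32), np.float32(86.8), np.float32(55.2), np.float32(-3.5))
rpad 0.004 (array([ 4.391e+02, -4.000e-01], dtype=float32), np.float32(109.8), np.float32(76.2), np.float32(15.3))
rline 0.004 (array([434.2,  18.8], dtype=float32), np.float32(92.8), np.float32(21.0), np.float32(14.2))
rline 0.004 (array([445.8, -23.5], dtype=float32), np.float32(92.9), np.float32(10.9), np.float32(15.8))
opad 0.004 (array([ 448.2, -135.4], dtype=float32), np.float32(127.0), np.float32(76.4), np.float32(9.9))
oline 0.004 (array([ 448.9, -135.5], dtype=float32), np.float32(100.4), np.float32(46.9), np.float32(10.1))
comp 0.008 (array([ 448.4, -268.5], dtype=float32), np.float32(59.7), np.float32(58.6), np.float32(-3.5))
tote 0.018 (array([623.2, -30.3], dtype=float32), np.float32(306.8), np.float32(110.8), np.float32(82.4))
tote 0.018 (array([ 638.2, -106. ], dtype=float32), np.float32(63.3), np.float32(13.9), np.float32(-7.9))
tote 0.018 (array([589.5, -99.6], dtype=float32), np.float32(49.9), np.float32(13.9), np.float32(-7.4))
circ 0.004 (array([639.8,  76.4], dtype=float32), np.float32(65.8), np.float32(65.5), np.float32(88.3))
div 0.025 (array([ 615.6, -102.8], dtype=float32), np.float32(105.2), np.float32(14.4), np.float32(-7.7))
[[109, 102, 97], [113, 110, 102], [111, 106, 97], [36, 74, 108], [117, 115, 113], [43, 76, 108], [20, 60, 90], [25, 33, 51], [110, 107, 102]]
[[110, 108, 100], [111, 106, 98], [107, 103, 98], [110, 103, 98], [103, 101, 97], [98, 95, 88], [111, 116, 109], [75, 74, 74], [116, 113, 107], [114, 111, 103], [111, 110, 103], [113, 107, 103], [109, 109, 104], [152, 139, 127], [95, 97, 93], [103, 101, 93], [111, 110, 100], [108, 102, 97], [111, 105, 100], [114, 111, 103]]
```

```bash
cat >> h.py <<'E'
from scipy.spatial.transform import Rotation as Ro
def plan(x,y,z,yaw):
    """from the present pose to TCP (mm) with tool y at yaw deg (mod 180): turn first, then shift in the turned frame"""
    o=r.get_obs(); A=Ro.from_rotvec(o["orientation"]).as_matrix(); p=np.array(o["tcp_pos"])*1000
    c=[]
    for s in (0,180):
        a=np.radians(yaw+s); Y=np.array([np.cos(a),np.sin(a),0]); Z=np.array([0,0,-1.]); B=np.c_[np.cross(Y,Z),Y,Z]
        v=np.degrees(Ro.from_matrix(A.T@B).as_rotvec()); c.append((abs(v[2]),v,B))
    c.sort(key=lambda q:q[0]); _,v,B=c[0]
    print("at",p.round(1),"turn",v.round(1),"shift",(B.T@(np.array([x,y,z])-p)).round(1),"other turn",c[1][1].round(0),"j",o["joints"].round(2),"t",round(o["clock"],2))
E
python3 - <<'E'
from h import *
t=np.load("top0.npy"); s=r.grab_frame("side"); np.save("side0.npy",s)
g=lambda b,h:abs(b.mean(2)-106)>17
for P in blobs(t,(155,222,195,278),g,8)[:3]: print("car",rect(cast("top",P,.006)))
al=np.vstack(blobs(t,(155,222,195,278),g,8)); print("car all",rect(cast("top",al,.012)))
for th in (90,130,160,190):
  for P in blobs(t,(210,220,252,275),lambda b,h:(h[...,1]>110)&(h[...,2]>th),30)[:1]: print("box",th,rect(cast("top",P,.041)))
for th in (60,80,95):
  for P in blobs(t,(100,172,145,268),lambda b,h:(h[...,1]>90)&(h[...,2]>th)&(h[...,0]<40),30)[:1]: print("saw",th,rect(cast("top",P,.026)))
big=np.hstack([cv2.resize(t[175:280,100:260],None,fx=3,fy=3,interpolation=cv2.INTER_CUBIC)])
cv2.imwrite("pics/c1.png",big)
# reproject to the side view
pts={"saw":(.5106,.398,.026),"box":(.436,.133,.041),"rp":(.4391,0,.004),"op":(.4485,-.1354,.004),"comp":(.4484,-.2685,.008),"tote":(.6245,-.03,.004),"circ":(.6398,.0764,.004)}
for k,v in pts.items(): print(k,proj("side",v).round(1))
for n,roi,f,z in [("op",(220,258,296,306),white(120),.004),("rp",(208,218,274,258),white(120),.004),("comp",(254,314,298,354),white(130),.008),("box",(205,180,252,202),lambda b,h:(h[...,1]>90)&(h[...,2]>150),.041),("saw",(200,132,275,155),lambda b,h:(h[...,1]>90)&(h[...,0]<40),.02),("circ",(297,192,332,214),white(90),.004),("car",(195,160,245,182),g,.012)]:
  B=blobs(s,roi,f,8)
  if B: print("side",n,rect(cast("side",B[0],z)))
plan(615.6,-102.8,150,82.4)
E
```

```text
car (array([437.9, 276.7], dtype=float32), np.float32(100.3), np.float32(45.2), np.float32(-13.6))
car (array([439.9, 284.8], dtype=float32), np.float32(81.5), np.float32(10.9), np.float32(-13.2))
car (array([412.5, 256.7], dtype=float32), np.float32(35.5), np.float32(3.8), np.float32(-13.6))
car all (array([436.9, 272.7], dtype=float32), np.float32(99.8), np.float32(49.6), np.float32(-13.3))
box 90 (array([436. , 132.9], dtype=float32), np.float32(86.9), np.float32(53.0), np.float32(-3.7))
box 130 (array([436.1, 133.4], dtype=float32), np.float32(86.7), np.float32(52.0), np.float32(-3.6))
box 160 (array([436.6, 133.7], dtype=float32), np.float32(85.1), np.float32(50.6), np.float32(-3.7))
box 190 (array([431.4, 112.8], dtype=float32), np.float32(85.3), np.float32(27.6), np.float32(-21.5))
saw 60 (array([510.8, 400.2], dtype=float32), np.float32(178.9), np.float32(28.8), np.float32(-6.3))
saw 80 (array([510.9, 401.2], dtype=float32), np.float32(178.9), np.float32(27.2), np.float32(-6.1))
saw 95 (array([511. , 401.6], dtype=float32), np.float32(178.8), np.float32(26.3), np.float32(-6.1
[... 325 characters left out ...]
2(132.8), np.float32(-14.9))
side comp (array([ 449.1, -265.6], dtype=float32), np.float32(81.3), np.float32(79.5), np.float32(74.8))
side box (array([434.9, 133. ], dtype=float32), np.float32(87.5), np.float32(55.1), np.float32(-3.2))
side saw (array([508.9, 393.2], dtype=float32), np.float32(180.0), np.float32(64.6), np.float32(-6.8))
side circ (array([639.6,  79.3], dtype=float32), np.float32(67.9), np.float32(66.7), np.float32(72.4))
side car (array([433.8, 272. ], dtype=float32), np.float32(143.4), np.float32(108.2), np.float32(-14.4))
at [153.  657.1 252.7] turn [-0.1  0.  -5.5] shift [-559.  -692.   102.7] other turn [  0.   0. 174.] j [-1.45  0.48  0.02  1.56 -0.01  1.11 -0.08] t 0.2
```

View pics/c1.png

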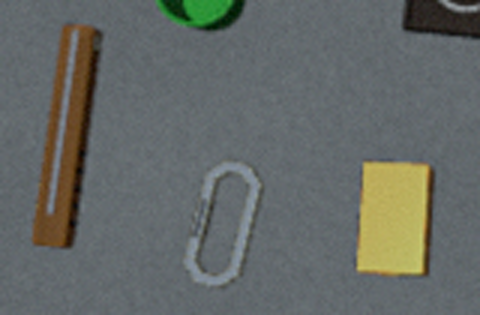

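The crop shows the saw, carabiner (centre ≈ (174,250) full-frame) and box clearly. They match the measured positions. Next I move over the divider tab.

step_arm([
  {"rz": -5.5,"gripper": 0},
  {"dx": -20,"dy": -25},
  {"dx": -35,"dy": -43},
  {"dx": -35,"dy": -43},
  {"dx": -35,"dy": -43},
  {"dx": -35,"dy": -43},
  {"dx": -35,"dy": -43},
  {"dx": -35,"dy": -43},
  {"dx": -35,"dy": -43},
  {"dx": -35,"dy": -43},
  {"dx": -35,"dy": -43},
  {"dx": -35,"dy": -43},
  {"dx": -35,"dy": -43},
  {"dx": -35,"dy": -43},
  {"dx": -35,"dy": -43},
  {"dx": -35,"dy": -43},
  {"dx": -35,"dy": -43},
  {"dx": -14,"dy": -22,"dz": 40},
  {"dz": 40},
  {"dz": 20},
])

```text
invalid input at $.moves[0]: expected keys rx, ry, rz, dx, dy, dz, gripper
```

```bash
python3 - <<'E'
from h import *
plan(615.6,-102.8,56,82.4); print(r.get_obs()["grip_width"])
for n in("top","side"): cv2.imwrite(f"pics/{n}1.png",r.grab_frame(n))
E
```

```text
at [153.  657.1 252.7] turn [-0.1  0.  -5.5] shift [-559.  -692.   196.7] other turn [  0.   0. 174.] j [-1.45  0.48  0.02  1.56 -0.01  1.11 -0.08] t 0.2
0.08529636797511407
```

View pics/side1.png

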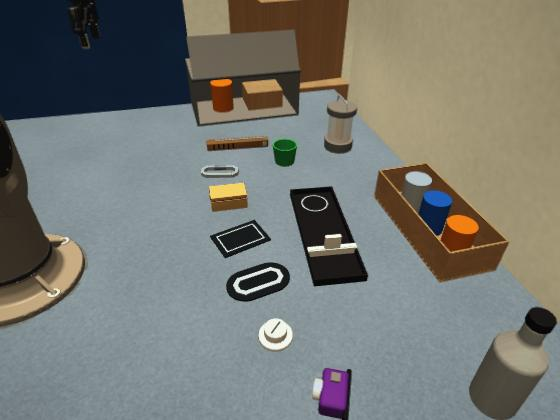

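The move was refused because every key must be given, so the scene is unchanged.

step_arm([
  {"rx": 0,"ry": 0,"rz": -5.5,"dx": 0,"dy": 0,"dz": 0,"gripper": 0},
  {"rx": 0,"ry": 0,"rz": 0,"dx": -20,"dy": -25,"dz": 0,"gripper": 0},
  {"rx": 0,"ry": 0,"rz": 0,"dx": -35,"dy": -43,"dz": 0,"gripper": 0},
  {"rx": 0,"ry": 0,"rz": 0,"dx": -35,"dy": -43,"dz": 0,"gripper": 0},
  {"rx": 0,"ry": 0,"rz": 0,"dx": -35,"dy": -43,"dz": 0,"gripper": 0},
  {"rx": 0,"ry": 0,"rz": 0,"dx": -35,"dy": -43,"dz": 0,"gripper": 0},
  {"rx": 0,"ry": 0,"rz": 0,"dx": -35,"dy": -43,"dz": 0,"gripper": 0},
  {"rx": 0,"ry": 0,"rz": 0,"dx": -35,"dy": -43,"dz": 0,"gripper": 0},
  {"rx": 0,"ry": 0,"rz": 0,"dx": -35,"dy": -43,"dz": 0,"gripper": 0},
  {"rx": 0,"ry": 0,"rz": 0,"dx": -35,"dy": -43,"dz": 0,"gripper": 0},
  {"rx": 0,"ry": 0,"rz": 0,"dx": -35,"dy": -43,"dz": 0,"gripper": 0},
  {"rx": 0,"ry": 0,"rz": 0,"dx": -35,"dy": -43,"dz": 0,"gripper": 0},
  {"rx": 0,"ry": 0,"rz": 0,"dx": -35,"dy": -43,"dz": 0,"gripper": 0},
  {"rx": 0,"ry": 0,"rz": 0,"dx": -35,"dy": -43,"dz": 0,"gripper": 0},
  {"rx": 0,"ry": 0,"rz": 0,"dx": -35,"dy": -43,"dz": 0,"gripper": 0},
  {"rx": 0,"ry": 0,"rz": 0,"dx": -35,"dy": -43,"dz": 0,"gripper": 0},
  {"rx": 0,"ry": 0,"rz": 0,"dx": -35,"dy": -43,"dz": 0,"gripper": 0},
  {"rx": 0,"ry": 0,"rz": 0,"dx": -14,"dy": -22,"dz": 40,"gripper": 0},
  {"rx": 0,"ry": 0,"rz": 0,"dx": 0,"dy": 0,"dz": 40,"gripper": 0},
  {"rx": 0,"ry": 0,"rz": 0,"dx": 0,"dy": 0,"dz": 20,"gripper": 0},
])

```text
clock: 2.8
tcp_pos: [0.6144, -0.1024, 0.151]
orientation: [-0.209, -3.131, -0.0]
contact_force: [-0.4, -0.3, -0.2]
grip_width: 0.043
gripper_force: 0.0
```

```bash
python3 - <<'E'
from h import *
plan(615.6,-102.8,56,82.4); print(r.get_obs()["grip_width"])
for n in("top","side"): cv2.imwrite(f"pics/{n}1.png",r.grab_frame(n))
E
```

```text
at [ 614.4 -102.4  151. ] turn [-0.  -0.2 -0. ] shift [-1.2 -0.2 95. ] other turn [ -0.   0. 180.] j [-0.22  0.53  0.39  1.79 -0.26  0.87  1.73] t 2.8
0.042957169039004435
```

View pics/side1.png

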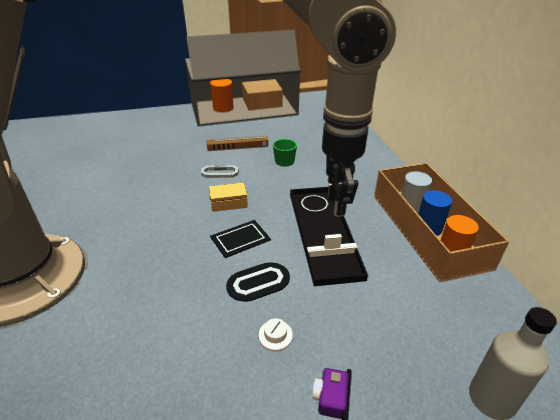

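The gripper hangs above the tab at about (340,200) in the side view, well aligned. I descend, pinch and slide.

step_arm([
  {"rx": 0,"ry": 0,"rz": 0,"dx": -1,"dy": 0,"dz": 40,"gripper": 0},
  {"rx": 0,"ry": 0,"rz": 0,"dx": 0,"dy": 0,"dz": 35,"gripper": 0},
  {"rx": 0,"ry": 0,"rz": 0,"dx": 0,"dy": 0,"dz": 20,"gripper": 0},
  {"rx": 0,"ry": 0,"rz": 0,"dx": 0,"dy": 0,"dz": 0,"gripper": -1},
  {"rx": 0,"ry": 0,"rz": 0,"dx": 0,"dy": 0,"dz": 0,"gripper": -1},
  {"rx": 0,"ry": 0,"rz": 0,"dx": 0,"dy": 0,"dz": 0,"gripper": -1},
  {"rx": 0,"ry": 0,"rz": 0,"dx": 0,"dy": 0,"dz": 0,"gripper": -1},
], grip_force=30)

```text
clock: 3.78
tcp_pos: [0.6177, -0.1028, 0.0599]
orientation: [0.208, 3.132, 0.0]
contact_force: [0.3, 0.7, 5.9]
grip_width: 0.0092
gripper_force: 35.0
```

```bash
python3 - <<'E'
from h import *
o=r.get_obs(); print(o["grip_width"],o["gripper_force"],o["contact_force"])
T=np.array([625,-30.]); a=np.radians(82.4); u=np.array([np.cos(a),np.sin(a)])
p=o["tcp_pos"][:2]*1000; print("div",(p-T)@u,"lat",(p-T)@np.array([u[1],-u[0]]))
E
```

```text
0.009187548290184892 34.988234639167786 [0.30630528 0.72311251 5.92005563]
div -73.13018934969092 lat 2.351262463856794
```

step_arm([
  {"rx": 0,"ry": 0,"rz": 0,"dx": 0,"dy": 5,"dz": -2,"gripper": -1},
  {"rx": 0,"ry": 0,"rz": 0,"dx": 0,"dy": 20,"dz": 0,"gripper": -1},
  {"rx": 0,"ry": 0,"rz": 0,"dx": 0,"dy": 25,"dz": 0,"gripper": -1},
  {"rx": 0,"ry": 0,"rz": 0,"dx": 0,"dy": 25,"dz": 0,"gripper": -1},
  {"rx": 0,"ry": 0,"rz": 0,"dx": 0,"dy": 25,"dz": 0,"gripper": -1},
  {"rx": 0,"ry": 0,"rz": 0,"dx": 0,"dy": 20,"dz": 0,"gripper": -1},
  {"rx": 0,"ry": 0,"rz": 0,"dx": 0,"dy": 15,"dz": 0,"gripper": -1},
  {"rx": 0,"ry": 0,"rz": 0,"dx": 0,"dy": 0,"dz": 0,"gripper": -1},
  {"rx": 0,"ry": 0,"rz": 0,"dx": 0,"dy": 0,"dz": 0,"gripper": -1},
])

```text
clock: 4.9
tcp_pos: [0.6356, 0.0322, 0.06]
orientation: [0.207, 3.132, 0.0]
contact_force: [5.6, 0.3, -8.2]
grip_width: 0.0094
gripper_force: 33.0
```

```bash
python3 - <<'E'
from h import *
o=r.get_obs(); print(o["tcp_pos"],o["grip_width"],o["gripper_force"],o["contact_force"])
T=np.array([625,-30.]); a=np.radians(82.4); u=np.array([np.cos(a),np.sin(a)])
p=o["tcp_pos"][:2]*1000; print("div",(p-T)@u,"lat",(p-T)@np.array([u[1],-u[0]]))
E
```

```text
[0.63557869 0.0322     0.06002259] 0.009394521937260224 32.95117378234863 [ 5.56754352  0.32897966 -8.22287732]
div 63.05270481098183 lat 2.259416434803267
```

step_arm([
  {"rx": 0,"ry": 0,"rz": 0,"dx": 0,"dy": 0,"dz": 0,"gripper": 0},
  {"rx": 0,"ry": 0,"rz": 0,"dx": 0,"dy": 0,"dz": 0,"gripper": 0},
  {"rx": 0,"ry": 0,"rz": 0,"dx": 0,"dy": 0,"dz": -30,"gripper": 0},
  {"rx": 0,"ry": 0,"rz": 0,"dx": 0,"dy": 0,"dz": -50,"gripper": 0.2},
  {"rx": 0,"ry": 0,"rz": 1.5,"dx": 0,"dy": 0,"dz": -40,"gripper": 0.2},
  {"rx": 0,"ry": 0,"rz": 0,"dx": 10,"dy": 35,"dz": 0,"gripper": 0.2},
  {"rx": 0,"ry": 0,"rz": 0,"dx": 18,"dy": 50,"dz": 0,"gripper": 0.2},
  {"rx": 0,"ry": 0,"rz": 0,"dx": 18,"dy": 50,"dz": 0,"gripper": 0.2},
  {"rx": 0,"ry": 0,"rz": 0,"dx": 18,"dy": 50,"dz": 0,"gripper": 0.2},
  {"rx": 0,"ry": 0,"rz": 0,"dx": 18,"dy": 50,"dz": 0,"gripper": 0.2},
  {"rx": 0,"ry": 0,"rz": 0,"dx": 18,"dy": 50,"dz": 0,"gripper": 0.2},
  {"rx": 0,"ry": 0,"rz": 0,"dx": 18,"dy": 40,"dz": 0,"gripper": 0.2},
])

```text
clock: 6.4
tcp_pos: [0.5684, 0.3731, 0.1805]
orientation: [-0.248, -3.132, -0.001]
contact_force: [0.4, 0.0, -0.1]
grip_width: 0.0515
gripper_force: 0.0
```

```bash
python3 - <<'E'
from h import *
plan(511,400.8,27,83.9)
t=r.grab_frame("top"); cv2.imwrite("pics/top2.png",t)
for P in blobs(t,(225,135,372,205),white(130),20): print(rect(cast("top",P,.025)))
E
```

```text
at [568.4 373.1 180.5] turn [ 0.  -0.  -2.9] shift [ 60.   21.4 153.5] other turn [ -0.  -0. 177.] j [-0.94  0.58  0.39  1.63 -0.25  0.98  0.94] t 6.4
(array([654.6,  29.3], dtype=float32), np.float32(62.5), np.float32(14.6), np.float32(-8.0))
(array([600.3,  36.6], dtype=float32), np.float32(37.9), np.float32(14.7), np.float32(-7.4))
```

View pics/top2.png

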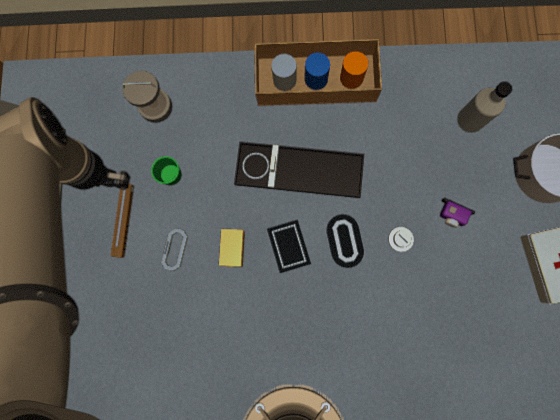

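The divider now stands at about (273,166), which measures close to 0.062–0.063. The gripper is by the far end of the saw at (120,180).

step_arm([
  {"rx": 0,"ry": 0,"rz": -2.9,"dx": 0,"dy": 0,"dz": 0,"gripper": 0.2},
  {"rx": 0,"ry": 0,"rz": 0,"dx": 30,"dy": 10.5,"dz": 30,"gripper": 0.2},
  {"rx": 0,"ry": 0,"rz": 0,"dx": 30,"dy": 11,"dz": 40,"gripper": 0.2},
  {"rx": 0,"ry": 0,"rz": 0,"dx": 0,"dy": 0,"dz": 40,"gripper": 0.2},
  {"rx": 0,"ry": 0,"rz": 0,"dx": 0,"dy": 0,"dz": 28,"gripper": 0.2},
  {"rx": 0,"ry": 0,"rz": 0,"dx": 0,"dy": 0,"dz": 12,"gripper": 0.2},
  {"rx": 0,"ry": 0,"rz": 0,"dx": 0,"dy": 0,"dz": 0,"gripper": 0.2},
  {"rx": 0,"ry": 0,"rz": 0,"dx": 0,"dy": 0,"dz": 0,"gripper": -1},
  {"rx": 0,"ry": 0,"rz": 0,"dx": 0,"dy": 0,"dz": 0,"gripper": -1},
  {"rx": 0,"ry": 0,"rz": 0,"dx": 0,"dy": 0,"dz": 0,"gripper": -1},
  {"rx": 0,"ry": 0,"rz": 0,"dx": 0,"dy": 0,"dz": 0,"gripper": -1},
], grip_force=50)

```text
clock: 7.82
tcp_pos: [0.5131, 0.3995, 0.0321]
orientation: [0.17, 3.135, 0.004]
contact_force: [-0.4, -0.0, 7.5]
grip_width: 0.027
gripper_force: 50.8
```

```bash
python3 - <<'E'
from h import *
plan(511,400.8,27,83.9);o=r.get_obs(); print(o["grip_width"],o["gripper_force"],o["contact_force"])
s=r.grab_frame("side"); cv2.imwrite("pics/s3.png",cv2.resize(s[80:260,150:390],None,fx=3,fy=3))
E
```

```text
at [513.1 399.5  32.1] turn [ 0.1  0.1 -0.1] shift [2.3 1.1 5.1] other turn [  0.  -0. 180.] j [-0.97  0.72  0.3   1.78 -0.31  0.69  0.96] t 7.83
0.026997767563660714 50.82889258861542 [-3.65193730e-01 -2.46643242e-03  7.48833433e+00]
```

View pics/s3.png

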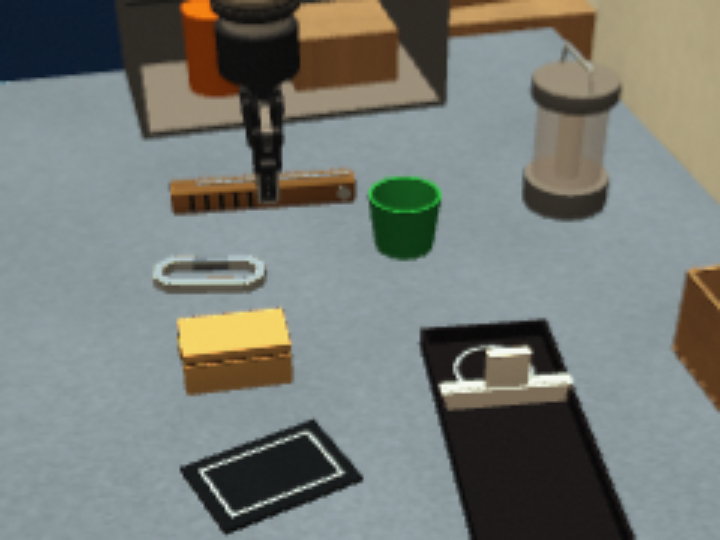

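The fingers hold the saw at mid-length, with the saw at (265,190) in the crop; TCP is 32 mm above its underside. I lift, turn and carry it.

step_arm([
  {"rx": 0,"ry": 0,"rz": 0,"dx": 0,"dy": 0,"dz": -20,"gripper": -1},
  {"rx": 0,"ry": 0,"rz": 0,"dx": 0,"dy": 0,"dz": -50,"gripper": -1},
  {"rx": 0,"ry": 0,"rz": 0,"dx": 0,"dy": 0,"dz": -50,"gripper": -1},
  {"rx": 0,"ry": 0,"rz": 6.5,"dx": 0,"dy": 0,"dz": 0,"gripper": -1},
  {"rx": 0,"ry": 0,"rz": 10,"dx": 0,"dy": 0,"dz": 0,"gripper": -1},
  {"rx": 0,"ry": 0,"rz": 10,"dx": 0,"dy": 0,"dz": 0,"gripper": -1},
  {"rx": 0,"ry": 0,"rz": 10,"dx": 0,"dy": 0,"dz": 0,"gripper": -1},
  {"rx": 0,"ry": 0,"rz": 10,"dx": 0,"dy": 0,"dz": 0,"gripper": -1},
  {"rx": 0,"ry": 0,"rz": 10,"dx": 0,"dy": 0,"dz": 0,"gripper": -1},
  {"rx": 0,"ry": 0,"rz": 10,"dx": 0,"dy": 0,"dz": 0,"gripper": -1},
  {"rx": 0,"ry": 0,"rz": 10,"dx": 0,"dy": 0,"dz": 0,"gripper": -1},
  {"rx": 0,"ry": 0,"rz": 10,"dx": 0,"dy": 0,"dz": 0,"gripper": -1},
  {"rx": 0,"ry": 0,"rz": 5,"dx": 0,"dy": 0,"dz": 0,"gripper": -1},
])

```text
clock: 9.5
tcp_pos: [0.5116, 0.3988, 0.1513]
orientation: [-2.369, -2.062, -0.0]
contact_force: [-1.0, -0.2, -1.0]
grip_width: 0.0269
gripper_force: 49.9
```

step_arm([
  {"rx": 0,"ry": 0,"rz": 0,"dx": -25,"dy": 9,"dz": 0,"gripper": -1},
  {"rx": 0,"ry": 0,"rz": 0,"dx": -45,"dy": 16,"dz": 0,"gripper": -1},
  {"rx": 0,"ry": 0,"rz": 0,"dx": -50,"dy": 18,"dz": 0,"gripper": -1},
  {"rx": 0,"ry": 0,"rz": 0,"dx": -50,"dy": 18,"dz": 0,"gripper": -1},
  {"rx": 0,"ry": 0,"rz": 0,"dx": -50,"dy": 18,"dz": 0,"gripper": -1},
  {"rx": 0,"ry": 0,"rz": 0,"dx": -50,"dy": 18,"dz": 0,"gripper": -1},
  {"rx": 0,"ry": 0,"rz": 0,"dx": -50,"dy": 18,"dz": 0,"gripper": -1},
  {"rx": 0,"ry": 0,"rz": 0,"dx": -50,"dy": 18,"dz": 0,"gripper": -1},
  {"rx": 0,"ry": 0,"rz": 0,"dx": -45,"dy": 17,"dz": 0,"gripper": -1},
  {"rx": 0,"ry": 0,"rz": 0,"dx": -30,"dy": 10,"dz": 0,"gripper": -1},
  {"rx": 0,"ry": 0,"rz": 0,"dx": -15,"dy": 8,"dz": 0,"gripper": -1},
  {"rx": 0,"ry": 0,"rz": 0,"dx": 0,"dy": 0,"dz": 0,"gripper": -1},
])

```text
clock: 11.0
tcp_pos: [0.617, -0.0802, 0.1508]
orientation: [2.367, 2.066, 0.001]
contact_force: [0.4, 0.9, -1.3]
grip_width: 0.0265
gripper_force: 49.9
```

```bash
python3 - <<'E'
from h import *
plan(618.5,-78.9,36,-7.6);o=r.get_obs(); print(o["grip_width"],o["gripper_force"],o["contact_force"])
for n in("top","side"): cv2.imwrite(f"pics/{n}4.png",r.grab_frame(n))
E
```

```text
at [617.  -80.2 150.8] turn [ 0.  -0.  -0.2] shift [  1.5   1.3 114.8] other turn [ -0.  -0. 180.] j [-0.51  0.62  0.76  1.81 -0.52  0.92  0.35] t 11.0
0.0264687963228192 49.931570291519165 [ 0.42226625  0.8707328  -1.33927555]
```

View pics/side4.png

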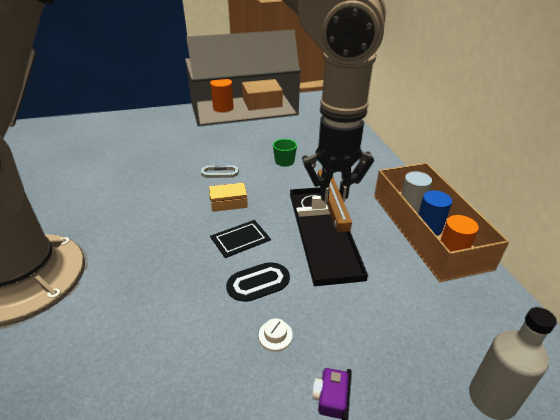

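The saw hangs level over the tote, lengthwise and clear of the divider. I lower it in.

step_arm([
  {"rx": 0,"ry": 0,"rz": 0,"dx": 1.5,"dy": 1.5,"dz": 40,"gripper": -1},
  {"rx": 0,"ry": 0,"rz": 0,"dx": 0,"dy": 0,"dz": 40,"gripper": -1},
  {"rx": 0,"ry": 0,"rz": 0,"dx": 0,"dy": 0,"dz": 20,"gripper": -1},
  {"rx": 0,"ry": 0,"rz": 0,"dx": 0,"dy": 0,"dz": 10,"gripper": -1},
  {"rx": 0,"ry": 0,"rz": 0,"dx": 0,"dy": 0,"dz": 3,"gripper": -1},
  {"rx": 0,"ry": 0,"rz": 0,"dx": 0,"dy": 0,"dz": 0,"gripper": -1},
])

```text
clock: 11.85
tcp_pos: [0.6192, -0.0786, 0.0382]
orientation: [2.365, 2.066, 0.002]
contact_force: [0.4, -0.1, -1.0]
grip_width: 0.0267
gripper_force: 49.9
```

```bash
python3 - <<'E'
from h import *
plan(618.5,-78.9,36,-7.6);o=r.get_obs(); print(o["grip_width"],o["gripper_force"],o["contact_force"])
E
```

```text
at [619.2 -78.6  38.2] turn [ 0.1 -0.  -0.1] shift [-0.4 -0.6  2.2] other turn [ -0.  -0. 180.] j [-0.42  0.76  0.63  1.86 -0.65  0.74  0.44] t 11.85
0.02672360950349133 49.890705943107605 [ 0.39685847 -0.11302337 -1.01570751]
```

step_arm([
  {"rx": 0,"ry": 0,"rz": 0,"dx": 0,"dy": 0,"dz": 1.5,"gripper": -1},
  {"rx": 0,"ry": 0,"rz": 0,"dx": 0,"dy": 0,"dz": 1.5,"gripper": -1},
  {"rx": 0,"ry": 0,"rz": 0,"dx": 0,"dy": 0,"dz": 0,"gripper": -1},
])

```text
clock: 12.22
tcp_pos: [0.6192, -0.0786, 0.0361]
orientation: [2.366, 2.067, 0.003]
contact_force: [-3.3, 1.7, 12.1]
grip_width: 0.0268
gripper_force: 51.5
```

step_arm([
  {"rx": 0,"ry": 0,"rz": 0,"dx": 0,"dy": 0,"dz": 0,"gripper": 0.2},
  {"rx": 0,"ry": 0,"rz": 0,"dx": 0,"dy": 0,"dz": 0,"gripper": 0.2},
  {"rx": 0,"ry": 0,"rz": 0,"dx": 0,"dy": 0,"dz": -20,"gripper": 0.2},
  {"rx": 0,"ry": 0,"rz": 0,"dx": 0,"dy": 0,"dz": -50,"gripper": 0.2},
  {"rx": 0,"ry": 0,"rz": 0,"dx": 0,"dy": 0,"dz": -50,"gripper": 0.45},
  {"rx": 0,"ry": 0,"rz": 0,"dx": -30,"dy": -20,"dz": 0,"gripper": 0.45},
  {"rx": 0,"ry": 0,"rz": 0,"dx": -45,"dy": -31,"dz": 0,"gripper": 0.45},
  {"rx": 0,"ry": 0,"rz": 0,"dx": -45,"dy": -31,"dz": 0,"gripper": 0.45},
  {"rx": 0,"ry": 0,"rz": 0,"dx": -45,"dy": -31,"dz": 0,"gripper": 0.45},
  {"rx": 0,"ry": 0,"rz": 0,"dx": -30,"dy": -21,"dz": 0,"gripper": 0.45},
  {"rx": 0,"ry": 0,"rz": 0,"dx": -16,"dy": -10,"dz": 30,"gripper": 0.45},
  {"rx": 0,"ry": 0,"rz": 0,"dx": 0,"dy": 0,"dz": 30,"gripper": 0.45},
])

```text
clock: 13.72
tcp_pos: [0.4468, -0.2703, 0.0953]
orientation: [2.368, 2.061, 0.002]
contact_force: [0.7, -0.9, 0.8]
grip_width: 0.0618
gripper_force: 0.0
```

```bash
python3 - <<'E'
from h import *
plan(448.4,-268.5,30,-7.6);o=r.get_obs(); print(o["grip_width"])
t=r.grab_frame("top"); s=r.grab_frame("side")
a=cv2.resize(t[130:290,220:430],None,fx=2.6,fy=2.6); cv2.imwrite("pics/t5.png",a)
for P in blobs(t,(225,135,372,205),lambda b,h:(h[...,1]>90)&(h[...,2]>50)&(h[...,0]<30),30)[:2]: print("saw",rect(cast("top",P,.030)))
E
```

```text
at [ 446.8 -270.3   95.3] turn [ 0.1  0.  -0.3] shift [ 2.   1.4 65.3] other turn [  0.  -0. 180.] j [-0.13  0.55  0.72  2.09 -0.56  0.7   0.82] t 13.72
0.06175603720347351
saw (array([618.3, -75.3], dtype=float32), np.float32(182.0), np.float32(35.4), np.float32(82.3))
```

View pics/t5.png

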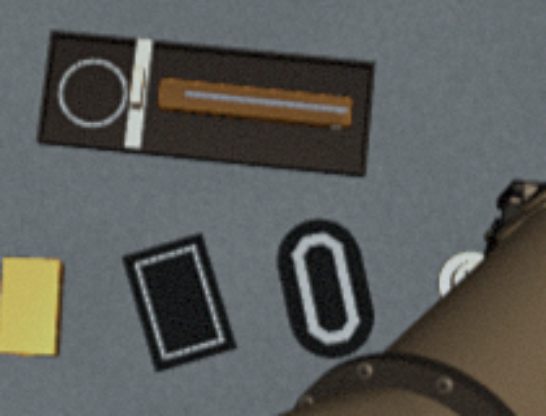

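The saw lies flat, lengthwise and clear at both ends (crop 160–352, 105). The gripper is over the compass, so I descend and grip.

step_arm([
  {"rx": 0,"ry": 0,"rz": 0,"dx": 2,"dy": 1.5,"dz": 35,"gripper": 0.45},
  {"rx": 0,"ry": 0,"rz": 0,"dx": 0,"dy": 0,"dz": 20,"gripper": 0.45},
  {"rx": 0,"ry": 0,"rz": 0,"dx": 0,"dy": 0,"dz": 10,"gripper": 0.45},
  {"rx": 0,"ry": 0,"rz": 0,"dx": 0,"dy": 0,"dz": 0,"gripper": -1},
  {"rx": 0,"ry": 0,"rz": 0,"dx": 0,"dy": 0,"dz": 0,"gripper": -1},
  {"rx": 0,"ry": 0,"rz": 0,"dx": 0,"dy": 0,"dz": 0,"gripper": -1},
  {"rx": 0,"ry": 0,"rz": 0,"dx": 0,"dy": 0,"dz": 0,"gripper": -1},
], grip_force=30)

```text
clock: 14.7
tcp_pos: [0.4496, -0.2667, 0.0299]
orientation: [2.365, 2.066, 0.001]
contact_force: [-0.5, 0.2, 5.5]
grip_width: 0.0388
gripper_force: 30.7
```

```bash
python3 - <<'E'
from h import *
plan(639.3,76.8,150,-7.6);o=r.get_obs(); print(o["grip_width"],o["gripper_force"],o["contact_force"])
s=r.grab_frame("side"); cv2.imwrite("pics/s6.png",cv2.resize(s[240:390,190:390],None,fx=3.5,fy=3.5))
E
```

```text
at [ 449.6 -266.7   29.9] turn [ 0.1  0.  -0.1] shift [ 365.6  142.6 -120.1] other turn [  0.  -0. 180.] j [-0.04  0.65  0.6   2.1  -0.67  0.58  0.9 ] t 14.7
0.038798653055829434 30.687816739082336 [-0.508335    0.19242826  5.50036583]
```

View pics/s6.png

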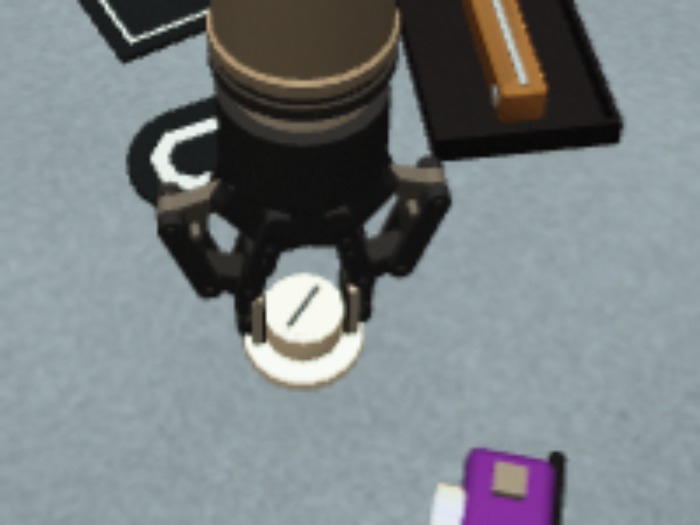

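The fingers hold the compass housing squarely, with the dial at (303,310) in the crop. I carry it to the circle.

step_arm([
  {"rx": 0,"ry": 0,"rz": 0,"dx": 0,"dy": 0,"dz": -20,"gripper": -1},
  {"rx": 0,"ry": 0,"rz": 0,"dx": 0,"dy": 0,"dz": -50,"gripper": -1},
  {"rx": 0,"ry": 0,"rz": 0,"dx": 0,"dy": 0,"dz": -50,"gripper": -1},
  {"rx": 0,"ry": 0,"rz": 0,"dx": 30,"dy": 12,"dz": 0,"gripper": -1},
  {"rx": 0,"ry": 0,"rz": 0,"dx": 50,"dy": 20,"dz": 0,"gripper": -1},
  {"rx": 0,"ry": 0,"rz": 0,"dx": 50,"dy": 20,"dz": 0,"gripper": -1},
  {"rx": 0,"ry": 0,"rz": 0,"dx": 50,"dy": 20,"dz": 0,"gripper": -1},
  {"rx": 0,"ry": 0,"rz": 0,"dx": 50,"dy": 20,"dz": 0,"gripper": -1},
  {"rx": 0,"ry": 0,"rz": 0,"dx": 50,"dy": 20,"dz": 0,"gripper": -1},
  {"rx": 0,"ry": 0,"rz": 0,"dx": 45,"dy": 16,"dz": 0,"gripper": -1},
  {"rx": 0,"ry": 0,"rz": 0,"dx": 30,"dy": 11,"dz": 0,"gripper": -1},
  {"rx": 0,"ry": 0,"rz": 0,"dx": 12,"dy": 4,"dz": 0,"gripper": -1},
  {"rx": 0,"ry": 0,"rz": 0,"dx": 0,"dy": 0,"dz": 0,"gripper": -1},
])

```text
clock: 16.38
tcp_pos: [0.6398, 0.0779, 0.149]
orientation: [-2.365, -2.068, 0.001]
contact_force: [-0.8, -0.8, 0.1]
grip_width: 0.039
gripper_force: 30.7
```

```bash
python3 - <<'E'
from h import *
# target = tool-x 367 along u from pick, tool-y to the circle
p=np.array([449.6,-266.7])+367*np.array([.1323,.9912])+142.8*np.array([.9912,-.1323]); print(p)
plan(*p,34,-7.6)
E
```

```text
[639.69746  78.17796]
at [639.8  77.9 149. ] turn [-0.   0.  -0.1] shift [  0.2  -0.2 115. ] other turn [  0.   0. 180.] j [-0.74  0.66  0.77  1.76 -0.55  0.95  0.12] t 16.38
```

step_arm([
  {"rx": 0,"ry": 0,"rz": 0,"dx": 0,"dy": 0,"dz": 40,"gripper": -1},
  {"rx": 0,"ry": 0,"rz": 0,"dx": 0,"dy": 0,"dz": 40,"gripper": -1},
  {"rx": 0,"ry": 0,"rz": 0,"dx": 0,"dy": 0,"dz": 20,"gripper": -1},
  {"rx": 0,"ry": 0,"rz": 0,"dx": 0,"dy": 0,"dz": 10,"gripper": -1},
  {"rx": 0,"ry": 0,"rz": 0,"dx": 0,"dy": 0,"dz": 3,"gripper": -1},
  {"rx": 0,"ry": 0,"rz": 0,"dx": 0,"dy": 0,"dz": 0,"gripper": -1},
])

```text
clock: 17.12
tcp_pos: [0.6409, 0.0779, 0.0373]
orientation: [2.365, 2.066, 0.002]
contact_force: [-0.1, -0.4, 0.4]
grip_width: 0.0389
gripper_force: 30.7
```

step_arm([
  {"rx": 0,"ry": 0,"rz": 0,"dx": 0,"dy": 0,"dz": 1,"gripper": -1},
  {"rx": 0,"ry": 0,"rz": 0,"dx": 0,"dy": 0,"dz": 0,"gripper": -1},
])

```text
clock: 17.38
tcp_pos: [0.6404, 0.0782, 0.0358]
orientation: [2.365, 2.067, 0.001]
contact_force: [0.2, 0.0, -1.1]
grip_width: 0.0385
gripper_force: 30.7
```

step_arm([
  {"rx": 0,"ry": 0,"rz": 0,"dx": 0,"dy": 0,"dz": 1,"gripper": -1},
  {"rx": 0,"ry": 0,"rz": 0,"dx": 0,"dy": 0,"dz": 1,"gripper": -1},
  {"rx": 0,"ry": 0,"rz": 0,"dx": 0,"dy": 0,"dz": 0,"gripper": -1},
])

```text
clock: 17.75
tcp_pos: [0.6403, 0.0781, 0.034]
orientation: [-2.365, -2.067, -0.001]
contact_force: [-1.5, 1.2, 6.1]
grip_width: 0.0385
gripper_force: 31.3
```

step_arm([
  {"rx": 0,"ry": 0,"rz": 0,"dx": 0,"dy": 0,"dz": 0,"gripper": 0.3},
  {"rx": 0,"ry": 0,"rz": 0,"dx": 0,"dy": 0,"dz": 0,"gripper": 0.3},
  {"rx": 0,"ry": 0,"rz": 0,"dx": 0,"dy": 0,"dz": -20,"gripper": 0.3},
  {"rx": 0,"ry": 0,"rz": 0,"dx": 0,"dy": 0,"dz": -50,"gripper": 0.5},
  {"rx": 0,"ry": 0,"rz": 0,"dx": 0,"dy": 0,"dz": -45,"gripper": 0.5},
  {"rx": 0,"ry": 0,"rz": -9.5,"dx": 0,"dy": 0,"dz": 0,"gripper": 0.5},
  {"rx": 0,"ry": 0,"rz": -10,"dx": 0,"dy": 0,"dz": 0,"gripper": 0.5},
  {"rx": 0,"ry": 0,"rz": -10,"dx": 0,"dy": 0,"dz": 0,"gripper": 0.5},
  {"rx": 0,"ry": 0,"rz": -10,"dx": 0,"dy": 0,"dz": 0,"gripper": 0.5},
  {"rx": 0,"ry": 0,"rz": -10,"dx": 0,"dy": 0,"dz": 0,"gripper": 0.5},
  {"rx": 0,"ry": 0,"rz": -10,"dx": 0,"dy": 0,"dz": 0,"gripper": 0.5},
  {"rx": 0,"ry": 0,"rz": -10,"dx": 0,"dy": 0,"dz": 0,"gripper": 0.5},
  {"rx": 0,"ry": 0,"rz": -10,"dx": 0,"dy": 0,"dz": 0,"gripper": 0.5},
  {"rx": 0,"ry": 0,"rz": -4.5,"dx": 0,"dy": 0,"dz": 0,"gripper": 0.5},
  {"rx": 0,"ry": 0,"rz": 0,"dx": 33,"dy": 20,"dz": 0,"gripper": 0.5},
  {"rx": 0,"ry": 0,"rz": 0,"dx": 50,"dy": 30,"dz": 0,"gripper": 0.5},
  {"rx": 0,"ry": 0,"rz": 0,"dx": 50,"dy": 30,"dz": 0,"gripper": 0.5},
  {"rx": 0,"ry": 0,"rz": 0,"dx": 50,"dy": 30,"dz": 0,"gripper": 0.5},
  {"rx": 0,"ry": 0,"rz": 0,"dx": 35,"dy": 20,"dz": 0,"gripper": 0.5},
  {"rx": 0,"ry": 0,"rz": 0,"dx": 24,"dy": 14,"dz": 20,"gripper": 0.5},
])

```text
clock: 20.25
tcp_pos: [0.439, 0.2774, 0.1304]
orientation: [0.372, 3.117, 0.006]
contact_force: [0.6, 0.4, 0.0]
grip_width: 0.0644
gripper_force: 0.0
```

```bash
python3 - <<'E'
from h import *
plan(437.5,275,22,76.5)
t=r.grab_frame("top"); s=r.grab_frame("side")
for n,i,roi,h in (("top",t,(238,145,268,186),.012),("side",s,(297,190,318,225),.012)):
    for P in blobs(i,roi,white(110),20): print(n,rect(cast(n,P,h)))
a=cv2.resize(t[130:210,220:380],None,fx=3.5,fy=3.5); b=cv2.resize(s[150:290,180:380],(560,392)); cv2.imwrite("pics/c7.png",np.vstack([a,b])[:600])
E
```

```text
at [439.  277.4 130.4] turn [ 0.2  0.1 -0.1] shift [  0.9  -2.7 108.4] other turn [  0.  -0. 180.] j [-0.98  0.4   0.37  2.06 -0.21  0.72  0.86] t 20.25
top (array([637.9,  77. ], dtype=float32), np.float32(65.1), np.float32(61.6), np.float32(-1.0))
side (array([622.3,  82.6], dtype=float32), np.float32(93.3), np.float32(49.7), np.float32(70.7))
```

View pics/c7.png

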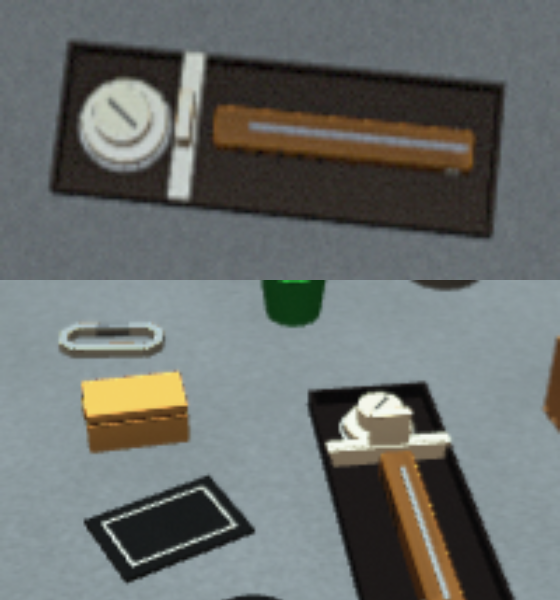

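The compass covers its mark (top crop (123,125)) and sits flat. Saw and divider are in place and the carabiner is undisturbed, so I grip it next.

step_arm([
  {"rx": 0,"ry": 0,"rz": 0,"dx": 1,"dy": -2.5,"dz": 45,"gripper": 0.5},
  {"rx": 0,"ry": 0,"rz": 0,"dx": 0,"dy": 0,"dz": 40,"gripper": 0.5},
  {"rx": 0,"ry": 0,"rz": 0,"dx": 0,"dy": 0,"dz": 15,"gripper": 0.5},
  {"rx": 0,"ry": 0,"rz": 0,"dx": 0,"dy": 0,"dz": 7,"gripper": 0.5},
  {"rx": 0,"ry": 0,"rz": 0,"dx": 0,"dy": 0,"dz": 0,"gripper": 0.5},
  {"rx": 0,"ry": 0,"rz": 0,"dx": 0,"dy": 0,"dz": 0,"gripper": -1},
  {"rx": 0,"ry": 0,"rz": 0,"dx": 0,"dy": 0,"dz": 0,"gripper": -1},
  {"rx": 0,"ry": 0,"rz": 0,"dx": 0,"dy": 0,"dz": 0,"gripper": -1},
], grip_force=40)

```text
clock: 21.35
tcp_pos: [0.4385, 0.2736, 0.0227]
orientation: [0.375, 3.118, 0.003]
contact_force: [-0.6, -0.6, 5.9]
grip_width: 0.0446
gripper_force: 40.8
```

```bash
python3 - <<'E'
from h import *
plan(437.5,275,22,76.5);o=r.get_obs(); print(o["grip_width"],o["gripper_force"],o["contact_force"])
s=r.grab_frame("side"); cv2.imwrite("pics/s8.png",cv2.resize(s[120:230,150:290],None,fx=4,fy=4))
E
```

```text
at [438.5 273.6  22.7] turn [ 0.1  0.1 -0.2] shift [1.3 1.1 0.7] other turn [  0.  -0. 180.] j [-0.89  0.58  0.27  2.1  -0.32  0.49  0.95] t 21.35
0.04458258862472874 40.8344292640686 [-0.55720672 -0.64679801  5.9412344 ]
```

View pics/s8.png

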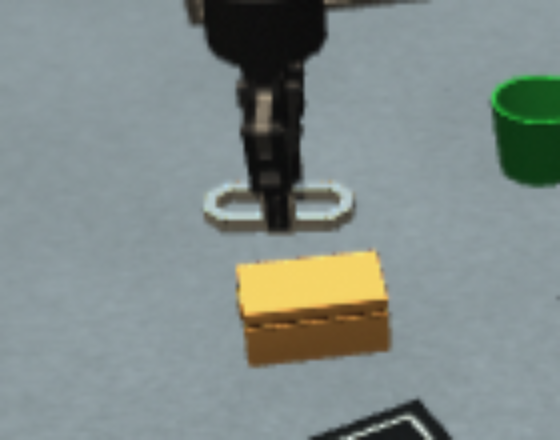

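The carabiner is held at mid-length (ring 203–355, fingers at 279 in the crop). I carry it to the rounded pad.

step_arm([
  {"rx": 0,"ry": 0,"rz": 0,"dx": 0,"dy": 0,"dz": -20,"gripper": -1},
  {"rx": 0,"ry": 0,"rz": 0,"dx": 0,"dy": 0,"dz": -40,"gripper": -1},
  {"rx": 0,"ry": 0,"rz": -3.8,"dx": 0,"dy": 0,"dz": -20,"gripper": -1},
  {"rx": 0,"ry": 0,"rz": -10,"dx": 0,"dy": 0,"dz": 0,"gripper": -1},
  {"rx": 0,"ry": 0,"rz": -10,"dx": 0,"dy": 0,"dz": 0,"gripper": -1},
  {"rx": 0,"ry": 0,"rz": 0,"dx": 4,"dy": -25,"dz": 0,"gripper": -1},
  {"rx": 0,"ry": 0,"rz": 0,"dx": 6,"dy": -40,"dz": 0,"gripper": -1},
  {"rx": 0,"ry": 0,"rz": 0,"dx": 6,"dy": -40,"dz": 0,"gripper": -1},
  {"rx": 0,"ry": 0,"rz": 0,"dx": 6,"dy": -40,"dz": 0,"gripper": -1},
  {"rx": 0,"ry": 0,"rz": 0,"dx": 6,"dy": -40,"dz": 0,"gripper": -1},
  {"rx": 0,"ry": 0,"rz": 0,"dx": 6,"dy": -40,"dz": 0,"gripper": -1},
  {"rx": 0,"ry": 0,"rz": 0,"dx": 6,"dy": -40,"dz": 0,"gripper": -1},
  {"rx": 0,"ry": 0,"rz": 0,"dx": 6,"dy": -40,"dz": 0,"gripper": -1},
  {"rx": 0,"ry": 0,"rz": 0,"dx": 6,"dy": -40,"dz": 0,"gripper": -1},
  {"rx": 0,"ry": 0,"rz": 0,"dx": 5,"dy": -35,"dz": 0,"gripper": -1},
  {"rx": 0,"ry": 0,"rz": 0,"dx": 4,"dy": -24,"dz": 0,"gripper": -1},
  {"rx": 0,"ry": 0,"rz": 0,"dx": 0,"dy": 0,"dz": 0,"gripper": -1},
])

```text
clock: 23.52
tcp_pos: [0.4483, -0.1373, 0.102]
orientation: [-0.27, 3.129, -0.001]
contact_force: [-0.4, 0.9, -1.0]
grip_width: 0.0447
gripper_force: 42.0
```

```bash
python3 - <<'E'
from h import *
plan(449,-135,27,100);o=r.get_obs(); print(o["grip_width"],o["gripper_force"],o["contact_force"])
E
```

```text
at [ 448.3 -137.3  102. ] turn [-0.1  0.1 -0.1] shift [-1.1  2.2 75. ] other turn [  0.   0. 180.] j [-0.09  0.38  0.31  2.18 -0.19  0.61  2.1 ] t 23.52
0.044653464690441846 41.97404980659485 [-0.43076797  0.9321339  -1.04905048]
```

step_arm([
  {"rx": 0,"ry": 0,"rz": 0,"dx": -1,"dy": 2,"dz": 40,"gripper": -1},
  {"rx": 0,"ry": 0,"rz": 0,"dx": 0,"dy": 0,"dz": 20,"gripper": -1},
  {"rx": 0,"ry": 0,"rz": 0,"dx": 0,"dy": 0,"dz": 8,"gripper": -1},
  {"rx": 0,"ry": 0,"rz": 0,"dx": 0,"dy": 0,"dz": 3,"gripper": -1},
  {"rx": 0,"ry": 0,"rz": 0,"dx": 0,"dy": 0,"dz": 0,"gripper": -1},
])

```text
clock: 24.15
tcp_pos: [0.4494, -0.133, 0.0308]
orientation: [-0.277, 3.128, -0.0]
contact_force: [-0.3, -0.4, -1.6]
grip_width: 0.045
gripper_force: 41.9
```

```bash
python3 - <<'E'
from h import *
plan(449,-135,27,100);o=r.get_obs(); print(o["grip_width"],o["gripper_force"],o["contact_force"])
s=r.grab_frame("side"); cv2.imwrite("pics/s9.png",cv2.resize(s[200:340,180:340],None,fx=4,fy=4))
E
```

```text
at [ 449.4 -133.    30.8] turn [-0.   0.1  0.1] shift [ 0.8 -1.9  3.8] other turn [  -0.   -0. -180.] j [-0.04  0.51  0.23  2.21 -0.27  0.44  2.16] t 24.15
0.044996471713859724 41.93669021129608 [-0.33405148 -0.35652939 -1.59890914]
```

View pics/s9.png

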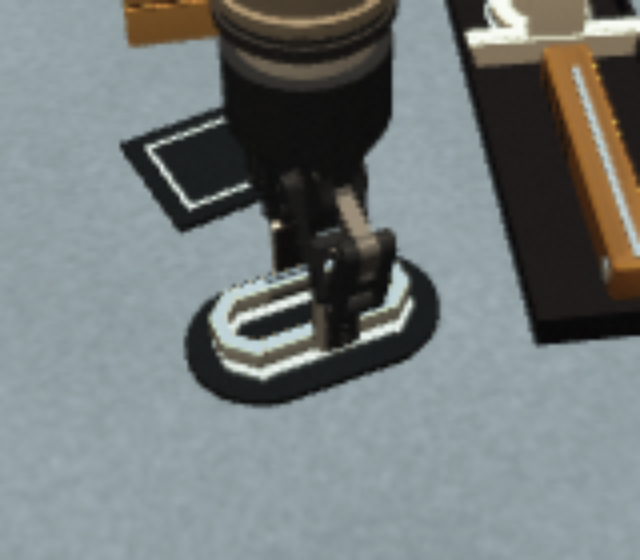

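The carabiner hovers just above its outline, aligned with it. A small nudge of about −2 mm in y, then contact.

step_arm([
  {"rx": 0,"ry": 0,"rz": 0,"dx": 0.5,"dy": -1.5,"dz": 2,"gripper": -1},
  {"rx": 0,"ry": 0,"rz": 0,"dx": 0,"dy": 0,"dz": 1,"gripper": -1},
  {"rx": 0,"ry": 0,"rz": 0,"dx": 0,"dy": 0,"dz": 0,"gripper": -1},
])

```text
clock: 24.58
tcp_pos: [0.4487, -0.1348, 0.0273]
orientation: [-0.276, 3.129, 0.0]
contact_force: [-0.4, -0.0, -1.6]
grip_width: 0.0446
gripper_force: 42.0
```

step_arm([
  {"rx": 0,"ry": 0,"rz": 0,"dx": 0,"dy": 0,"dz": 1,"gripper": -1},
  {"rx": 0,"ry": 0,"rz": 0,"dx": 0,"dy": 0,"dz": 0,"gripper": -1},
])

```text
clock: 24.82
tcp_pos: [0.4488, -0.1348, 0.0267]
orientation: [-0.276, 3.129, 0.0]
contact_force: [-1.2, -0.1, 5.9]
grip_width: 0.0445
gripper_force: 42.8
```

step_arm([
  {"rx": 0,"ry": 0,"rz": 0,"dx": 0,"dy": 0,"dz": 0,"gripper": 0.4},
  {"rx": 0,"ry": 0,"rz": 0,"dx": 0,"dy": 0,"dz": 0,"gripper": 0.4},
  {"rx": 0,"ry": 0,"rz": 0,"dx": 0,"dy": 0,"dz": -20,"gripper": 0.4},
  {"rx": 0,"ry": 0,"rz": 0,"dx": 0,"dy": 0,"dz": -40,"gripper": 0.65},
  {"rx": 0,"ry": 0,"rz": 6.6,"dx": 0,"dy": 0,"dz": -25,"gripper": 0.65},
  {"rx": 0,"ry": 0,"rz": 7,"dx": 0,"dy": 0,"dz": 0,"gripper": 0.65},
  {"rx": 0,"ry": 0,"rz": 0,"dx": 3,"dy": 25,"dz": 0,"gripper": 0.65},
  {"rx": 0,"ry": 0,"rz": 0,"dx": 5,"dy": 45,"dz": 0,"gripper": 0.65},
  {"rx": 0,"ry": 0,"rz": 0,"dx": 5,"dy": 45,"dz": 0,"gripper": 0.65},
  {"rx": 0,"ry": 0,"rz": 0,"dx": 5,"dy": 45,"dz": 0,"gripper": 0.65},
  {"rx": 0,"ry": 0,"rz": 0,"dx": 5,"dy": 45,"dz": 0,"gripper": 0.65},
  {"rx": 0,"ry": 0,"rz": 0,"dx": 4,"dy": 40,"dz": 0,"gripper": 0.65},
  {"rx": 0,"ry": 0,"rz": 0,"dx": 2,"dy": 22,"dz": 0,"gripper": 0.65},
  {"rx": 0,"ry": 0,"rz": 0,"dx": 0,"dy": 0,"dz": 0,"gripper": 0.65},
])

```text
clock: 26.58
tcp_pos: [0.436, 0.1352, 0.1112]
orientation: [0.09, 3.14, 0.001]
contact_force: [0.5, -0.7, -0.0]
grip_width: 0.0702
gripper_force: 0.0
```

```bash
python3 - <<'E'
from h import *
plan(436.3,133.6,33,86.4);print(r.get_obs()["grip_width"])
t=r.grab_frame("top"); np.save("top9.npy",t)
cv2.imwrite("pics/t10.png",cv2.resize(t[190:290,210:430],None,fx=3.5,fy=3.5))
for th in (130,150):
  for P in blobs(t,(318,205,372,275),white(th),20)[:3]: print(rect(cast("top",P,.016)))
for P in blobs(t,(318,205,372,275),dark(50),20)[:1]: print("pad",rect(cast("top",P,.004)))
E
```

```text
at [436.  135.2 111.2] turn [0.  0.  0.3] shift [-0.4 -1.6 78.2] other turn [  -0.    0. -180.] j [-0.72  0.34  0.34  2.2  -0.19  0.62  1.27] t 26.57
0.07023388210190214
(array([ 447.5, -135.5], dtype=float32), np.float32(99.0), np.float32(44.7), np.float32(10.0))
pad (array([ 448.5, -135.4], dtype=float32), np.float32(127.1), np.float32(76.9), np.float32(10.3))
```

View pics/t10.png

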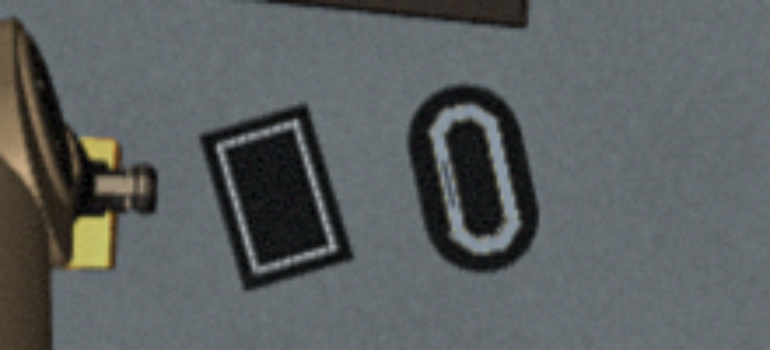

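The carabiner lies on its outline, about 1 mm off centre with yaw 10°, as it should be. Next I grip the box.

step_arm([
  {"rx": 0,"ry": 0,"rz": 0.3,"dx": -0.5,"dy": -1.5,"dz": 40,"gripper": 0.65},
  {"rx": 0,"ry": 0,"rz": 0,"dx": 0,"dy": 0,"dz": 25,"gripper": 0.65},
  {"rx": 0,"ry": 0,"rz": 0,"dx": 0,"dy": 0,"dz": 15,"gripper": 0.65},
  {"rx": 0,"ry": 0,"rz": 0,"dx": 0,"dy": 0,"dz": 0,"gripper": -1},
  {"rx": 0,"ry": 0,"rz": 0,"dx": 0,"dy": 0,"dz": 0,"gripper": -1},
  {"rx": 0,"ry": 0,"rz": 0,"dx": 0,"dy": 0,"dz": 0,"gripper": -1},
], grip_force=40)

```text
clock: 27.38
tcp_pos: [0.437, 0.132, 0.032]
orientation: [0.105, 3.139, 0.001]
contact_force: [-1.2, -0.4, -1.0]
grip_width: 0.0515
gripper_force: 43.0
```

```bash
python3 - <<'E'
from h import *
plan(436.3,133.6,33,86.4);o=r.get_obs(); print(o["grip_width"],o["gripper_force"],o["contact_force"])
t=np.load("top0.npy")
W=blobs(t,(268,220,310,272),white(95),5); print("rline",rect(cast("top",np.vstack(W),.004)),len(W))
print("rpad",rect(cast("top",blobs(t,(260,212,318,280),dark(55),15)[0],.004)))
E
```

```text
at [437. 132.  32.] turn [ 0.   0.1 -0.2] shift [ 0.8  1.5 -1. ] other turn [  0.  -0. 180.] j [-0.64  0.5   0.25  2.24 -0.29  0.43  1.35] t 27.38
0.051541576490977105 42.96788468956947 [-1.24375522 -0.35058409 -0.99640612]
rline (array([440.2,  -0.5], dtype=float32), np.float32(123.9), np.float32(101.0), np.float32(-1.5)) 5
rpad (array([439.1,  -0.5], dtype=float32), np.float32(110.8), np.float32(77.2), np.float32(15.1))
```

step_arm([
  {"rx": 0,"ry": 0,"rz": 0,"dx": 0,"dy": 0,"dz": -15,"gripper": -1},
  {"rx": 0,"ry": 0,"rz": 0,"dx": 0,"dy": 0,"dz": -35,"gripper": -1},
  {"rx": 0,"ry": 0,"rz": -9,"dx": 0,"dy": 0,"dz": 0,"gripper": -1},
  {"rx": 0,"ry": 0,"rz": -10,"dx": 0,"dy": 0,"dz": 0,"gripper": -1},
  {"rx": 0,"ry": 0,"rz": 0,"dx": 6,"dy": -24,"dz": 0,"gripper": -1},
  {"rx": 0,"ry": 0,"rz": 0,"dx": 9,"dy": -36,"dz": 0,"gripper": -1},
  {"rx": 0,"ry": 0,"rz": 0,"dx": 9,"dy": -36,"dz": 0,"gripper": -1},
  {"rx": 0,"ry": 0,"rz": 0,"dx": 5,"dy": -22,"dz": 0,"gripper": -1},
  {"rx": 0,"ry": 0,"rz": 0,"dx": 2,"dy": -10,"dz": 0,"gripper": -1},
  {"rx": 0,"ry": 0,"rz": 0,"dx": 0,"dy": 0,"dz": 0,"gripper": -1},
  {"rx": 0,"ry": 0,"rz": 0,"dx": 0,"dy": 0,"dz": 0,"gripper": -1},
])

```text
clock: 28.75
tcp_pos: [0.4404, 0.0015, 0.0815]
orientation: [-0.418, 3.113, 0.001]
contact_force: [0.2, 1.0, -1.2]
grip_width: 0.0511
gripper_force: 43.2
```

```bash
python3 - <<'E'
from h import *
plan(439.9,0.2,36,105.1);o=r.get_obs(); print(o["grip_width"],o["gripper_force"],o["contact_force"])
E
```

```text
at [440.4   1.5  81.5] turn [0.  0.  0.2] shift [ 0.8 -1.1 45.5] other turn [  -0.    0. -180.] j [-0.35  0.38  0.24  2.25 -0.17  0.53  1.86] t 28.75
0.0511100614958088 43.16150352358818 [ 0.21292409  1.00740277 -1.24578679]
```

step_arm([
  {"rx": 0,"ry": 0,"rz": 0.2,"dx": 1,"dy": -1,"dz": 25,"gripper": -1},
  {"rx": 0,"ry": 0,"rz": 0,"dx": 0,"dy": 0,"dz": 12,"gripper": -1},
  {"rx": 0,"ry": 0,"rz": 0,"dx": 0,"dy": 0,"dz": 4,"gripper": -1},
  {"rx": 0,"ry": 0,"rz": 0,"dx": 0,"dy": 0,"dz": 0,"gripper": -1},
  {"rx": 0,"ry": 0,"rz": 0,"dx": 0,"dy": 0,"dz": 0,"gripper": -1},
])

```text
clock: 29.38
tcp_pos: [0.4399, -0.0008, 0.0407]
orientation: [-0.41, 3.114, 0.0]
contact_force: [-0.1, 0.3, -1.3]
grip_width: 0.0515
gripper_force: 43.2
```

```bash
python3 - <<'E'
from h import *
plan(439.9,0.2,36,105.1);o=r.get_obs(); print(o["grip_width"],o["gripper_force"],o["contact_force"])
E
```

```text
at [439.9  -0.8  40.7] turn [-0.   0.  -0.1] shift [-0.3  1.   4.7] other turn [  0.   0. 180.] j [-0.31  0.46  0.2   2.27 -0.21  0.43  1.9 ] t 29.38
0.05148746741591605 43.1705778837204 [-0.14035401  0.27279772 -1.27257029]
```

step_arm([
  {"rx": 0,"ry": 0,"rz": 0,"dx": 0,"dy": 0.5,"dz": 3,"gripper": -1},
  {"rx": 0,"ry": 0,"rz": 0,"dx": 0,"dy": 0,"dz": 1,"gripper": -1},
  {"rx": 0,"ry": 0,"rz": 0,"dx": 0,"dy": 0,"dz": 1,"gripper": -1},
  {"rx": 0,"ry": 0,"rz": 0,"dx": 0,"dy": 0,"dz": 0,"gripper": -1},
])

```text
clock: 29.88
tcp_pos: [0.4393, -0.0005, 0.0353]
orientation: [0.41, -3.115, -0.0]
contact_force: [-0.5, 0.0, -1.3]
grip_width: 0.0512
gripper_force: 43.3
```

step_arm([
  {"rx": 0,"ry": 0,"rz": 0,"dx": 0,"dy": 0,"dz": 1,"gripper": -1},
  {"rx": 0,"ry": 0,"rz": 0,"dx": 0,"dy": 0,"dz": 0,"gripper": -1},
])

```text
clock: 30.12
tcp_pos: [0.4394, -0.0004, 0.0351]
orientation: [-0.409, 3.115, 0.001]
contact_force: [-3.6, 1.0, 14.2]
grip_width: 0.0508
gripper_force: 44.9
```

Contact. I release, rise, and move clear toward the start side to check.

step_arm([
  {"rx": 0,"ry": 0,"rz": 0,"dx": 0,"dy": 0,"dz": 0,"gripper": 0.6},
  {"rx": 0,"ry": 0,"rz": 0,"dx": 0,"dy": 0,"dz": 0,"gripper": 0.6},
  {"rx": 0,"ry": 0,"rz": 0,"dx": 0,"dy": 0,"dz": -20,"gripper": 0.6},
  {"rx": 0,"ry": 0,"rz": 0,"dx": 0,"dy": 0,"dz": -50,"gripper": 0.6},
  {"rx": 0,"ry": 0,"rz": 0,"dx": 0,"dy": 0,"dz": -50,"gripper": 0.6},
  {"rx": 0,"ry": 0,"rz": 0,"dx": -15,"dy": 40,"dz": 0,"gripper": 0.6},
  {"rx": 0,"ry": 0,"rz": 0,"dx": -15,"dy": 50,"dz": 0,"gripper": 0.6},
  {"rx": 0,"ry": 0,"rz": 0,"dx": -15,"dy": 50,"dz": 0,"gripper": 0.6},
  {"rx": 0,"ry": 0,"rz": 0,"dx": -10,"dy": 50,"dz": 0,"gripper": 0.6},
  {"rx": 0,"ry": 0,"rz": 0,"dx": 0,"dy": 50,"dz": 0,"gripper": 0.6},
  {"rx": 0,"ry": 0,"rz": 0,"dx": 0,"dy": 50,"dz": 0,"gripper": 0.6},
  {"rx": 0,"ry": 0,"rz": 0,"dx": 0,"dy": 50,"dz": 0,"gripper": 0.6},
  {"rx": 0,"ry": 0,"rz": 0,"dx": 0,"dy": 0,"dz": 0,"gripper": 0.6},
])

```text
clock: 31.75
tcp_pos: [0.4025, 0.3468, 0.1541]
orientation: [0.421, -3.113, -0.003]
contact_force: [0.4, -0.6, 0.6]
grip_width: 0.0682
gripper_force: 0.0
```

```bash
python3 - <<'E'
from h import *
t=r.grab_frame("top"); cv2.imwrite("pics/t11.png",cv2.resize(t[125:290,100:480],None,fx=2.1,fy=2.1))
P=blobs(t,(255,205,325,285),lambda b,h:(h[...,1]>110)&(h[...,2]>130)&(h[...,0]<40),30)[0]; print("box",rect(cast("top",P,.045)))
P=blobs(t,(318,205,372,275),white(130),20)[0]; print("car",rect(cast("top",P,.016)))
o=r.get_obs(); print(o["clock"],o["tcp_pos"])
E
```

```text
box (array([439.5,  -1.3], dtype=float32), np.float32(87.0), np.float32(51.4), np.float32(15.1))
car (array([ 459.2, -145.4], dtype=float32), np.float32(87.8), np.float32(44.4), np.float32(44.0))
31.8 [0.40353576 0.34385212 0.15391073]
```

View pics/t11.png

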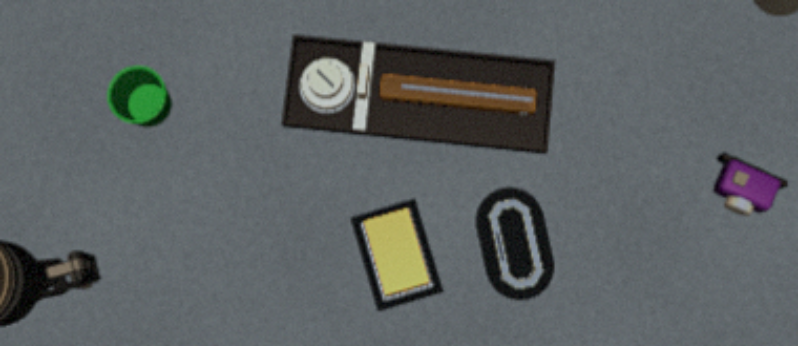

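The box is upright on its outline (measured 439.5, −1.3 mm against the pad's 439.1, −0.5, yaw 15.1°). The carabiner, compass, saw and divider are all in place, and the cup and headlamp are where they started. That last carabiner reading was only part of its contour; the picture shows it unchanged.

```bash
python3 -c "
from bench import r
print(r.hand_in())"
```

```text
the job is handed in; nothing more can be done
None
```

The job is handed in at about 32 s of the 104 s allowed: divider slid to about 0.062, saw and compass in the tote, carabiner and bamboo box on their outlines to within about 1 mm, cup and headlamp untouched; the hand-in gave no verdict.

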